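# Seat the sampler's bottle plate on its locating pins

## Robot

A 6-joint arm with a two-finger parallel gripper is mounted at the origin on the work surface. World frame = base frame: x ahead of the robot, y to its left, z up, the work surface at z = 0. Lengths are in m, angles in rad, forces in N, time in s.
With the tool pointing down it reaches from about 0.2 to 0.875 m from the base axis. Payload 3.4 kg.
Tool frame: the origin (TCP) lies midway between the tips of the shut fingers; the grasp point (between the pads) lies 19 mm behind it; z points along the fingers, y is the direction in which the jaws open and shut (so a half turn about z gives the same grasp; the last joint's range is limited). The gripper opens to 94 mm and grips with 3 to 60 N. Pads are 16 mm wide; open, the fingers measure 119 mm over their backs; the gripper's body (75 mm by 177 mm) begins 78 mm behind the grasp point.
Start: joints at [-1.426, 0.276, 1.505, -0, 1.361, -0.121], TCP at [0.151, -0.555, 0.18] pointing down, gripper open.
Joint ranges: [-2.89, 2.89], [-0.75, 2.08], [0.22, 2.7], [-1.18, 4.32], [0.11, 2.71], [-2.7, 2.7]. Speed limits (rad/s): [2.57, 2.57, 3.14, 3.14, 3.14, 3.14].

## Interface

Orientations are given as a unit quaternion [x, y, z, w].
In Python, from station import robot, move_gripper, cams gives the robot as it stands. Calls block until the motion is done:
- robot.movep(position, orientation): joint-space move of the TCP to a pose.
- robot.move_l(position, v=0.15, orientation=None): straight line of the TCP; orientation=None keeps the orientation; v is the mean speed in m/s.
- robot.goto_joints(angles): joint-space move.
- move_gripper(opening, grasp_force=None): finger opening in m; grasp_force is the grip in N (None keeps the last); returns when the fingers have stopped.
- robot.wait(seconds).
- robot.solve_ik(position, orientation): joint angles nearest the present ones, or None.
- robot.read_state(): the state.
- cams.read_camera(name): name is "scene" or "side" or "wrist"; returns (picture, depth): 400x640x3 uint8, red, green, blue; 400x640 float32, m along the optical axis (not along the pixel's ray), 0 where there is no reading.
- cams.calibration(name): a dict with "mtx" (3x3 intrinsics, pixels), "dist_coeffs" ([k1, k2, p1, p2, k3] as OpenCV has them; the pictures are not rectified), "cam_to_world" (4x4, takes a point from camera to world coordinates); the wrist camera has in their place "tool_from_camera" (4x4, takes a point from camera to tool coordinates, whose origin is the TCP and whose axes are the flange's). Camera axes: x right, y up, looking along -z (the intrinsics and any distortion apply to the point x, -y, -z); pixel columns grow to the right and rows downward; lengths in m; the calibration is good to about 2 mm. A picture is of the moment at which its call begins: read the wrist's pose just before it. calibration takes no time and is no camera call.
A pose or a line that the arm cannot do raises robot.PlanningError and nothing moves.
- robot.hand_in(): hands the job in, once; it reports no verdict.
The state is a dict: "t": time; "joint_positions": joint angles; "joint_vel": joint speeds; "effort": joint torques, N m; "ee_pos": TCP position; "tool_rot": TCP orientation; "contact_force": force on the tool from outside, world axes, zero at the start; "moment": the same for the moment, N m; "width": finger opening in m.
Only numpy, scipy, OpenCV 4.12 (cv2) and the standard library are available. Lean on these libraries where they do the work, as an engineer would, in place of code of your own. Each camera call takes 0.05 s, during which the arm holds its last target. There are 200 camera calls.

## Task

The orange acrylic bottle plate lies crooked and short of its place on the sampler deck, propped on top of the two brass pins. With the fingertips, nudge it sideways by its edges until both its holes drop over the two pins and it lies flat on the deck. Do not lift or pick up the plate, do not touch its black knob, leave the bottles and glassware standing where they are, and finish with the hand clear.

Things in the scene. Friction and masses are not known exactly. Their poses are not given: they have to be found in the camera images.
- deck: fixed grey slab 340 x 280 mm, 12 mm thick. Origin: on the table, under the centre of the plate's proper place; x away from the robot, y left, z up. The slab spans x -140 to 200, y -140 to 140 mm; a cream housing 45 mm high on it spans x 150 to 195, y -120 to 120 mm. White painted lines 4 mm wide frame the seated plate with 2 mm to spare. The deck is turned by up to 0.3 rad.
- pin_left (a point): foot of the left fixed brass locating pin, on the deck's upper face (12 mm above the table), at x = 20, y = 50 mm of the deck. The pin is 10 mm thick and 8 mm high; its upper 5 mm taper to a flat tip 4 mm wide. It is seen through the clear orange plate.
- pin_right (a point): foot of the right brass pin, the same, at x = 20, y = -50 mm of the deck.
- plate: loose clear-orange plate, 120 (its x) x 150 (its y) x 8 mm, about 0.26 kg. Origin: centre of its underside; x to its far edge, y left, z up. Starts 14 to 30 mm short (deck -x), up to 14 mm left or right and 0.16 rad askew, near edge on the deck, front on the pin tips (tilt about 0.08 rad). Slides freely; squares up to two spread fingertips pushing one edge. All edges are free.
- hole_left (a point): centre, at the underside, of the plate's left round through hole, 12.5 mm wide, ringed in white, at x = 20, y = 50 mm of the plate; it belongs over the left pin. With the plate seated, the plate's frame lies 12 mm straight above the deck's.
- hole_right (a point): the same for the right hole, at x = 20, y = -50 mm of the plate; it belongs over the right pin.
- knob: black lifting knob fixed on the plate at x = -25, y = 0 mm of the plate, 26 mm wide; origin at its foot on the plate's upper face, it stands 27 mm above that face. Not to be touched.
- vial: white vial with blue cap, 26 mm wide, 55 mm high, standing on the deck about 115 mm beyond the origin, anywhere across its width; origin under its centre. Leave alone.
- bottle_a: white bottle with white cap, 56 mm wide, 100 mm high, standing on the table beside the deck; origin under its centre. Leave alone.
- bottle_b: pale bottle with teal cap, the same size. Leave alone.
- bottle_c: amber bottle with black cap, the same size. Leave alone.
- beaker: empty glass beaker, 66 mm wide, 85 mm high; origin under its centre. Leave alone.
- flask: glass volumetric flask, 62 mm wide, 135 mm high; origin under its centre. Leave alone.
There are look-alikes about, which are no part of the job. There is more than one size of the plate; the one meant has the size given above.

How it is judged:
By the outcome, as a careful person would: the job done as asked, in the order asked, and still so for the second after the job is handed in, with the robot touching nothing.
It also fails if it takes over 64 s, if anything falls off the work surface, if the arm or the gripper's body presses on something with over 40 N, if the wrist force passes 120 N, or if a joint passes its speed limit or range.

## Working session

There is one attempt and no reset: what is moved stays moved. The work goes in short steps, each a Python script; the robot and the scene stay as the last script left them, time stands still between calls to the robot, and variables do not carry over. Pictures are saved under pics/ and viewed, about 8 in all and at most 12, crops included, and the job is handed in when it is done.

```bash
ls; mkdir -p pics; python3 - <<'E'
from station import robot, cams
import cv2, numpy as np
for n in ("scene","side"):
    p,d=cams.read_camera(n); cv2.imwrite(f"pics/{n}0.png",p[:,:,::-1]); np.save(f"pics/{n}0.npy",d)
    c=cams.calibration(n); print(n,c)
print(cams.calibration("wrist")); s=robot.read_state(); print(s["t"],s["ee_pos"],s["tool_rot"],s["contact_force"])
a=cv2.imread("pics/scene0.png")
E
```

```text
pics
scene {'mtx': array([[476.07679016,   0.        , 316.58355319],
       [  0.        , 476.07679016, 211.19928885],
       [  0.        ,   0.        ,   1.        ]]), 'dist_coeffs': array([-0.05671947,  0.        ,  0.        ,  0.        ,  0.        ]), 'cam_to_world': array([[-0.59833865, -0.4377076 ,  0.67112064,  1.20395108],
       [ 0.80120229, -0.31837018,  0.50667082,  0.55666471],
       [-0.00810887,  0.84086413,  0.54118551,  0.66086364],
       [ 0.        ,  0.        ,  0.        ,  1.        ]])}
side {'mtx': array([[412.59522716,   0.        , 318.78476075],
       [  0.        , 412.59522716, 202.80310248],
       [  0.        ,   0.        ,   1.        ]]), 'dist_coeffs': array([-0.02936808,  0.        ,  0.        ,  0.        ,  0.        ]), 'cam_to_world': array([[ 0.99988771, -0.01147535, -0.00963766,  0.43510041],
       [ 0.00208628,  0.74346152, -0.66877546, -0.75283381],
       [ 0.01483966,  0.66868026,  0.74340197,  0.90815336],
       [ 0.        ,  0.        ,  0.        ,  1.        ]])}
{'mtx': array([[316.13125364,   0.        , 317.76090292],
       [  0.        , 316.13125364, 202.08855298],
       [  0.        ,   0.        ,   1.        ]]), 'dist_coeffs': array([0.02174054, 0.        , 0.        , 0.        , 0.        ]), 'tool_from_camera': array([[ 4.02337379e-04,  9.73290171e-01,  2.29578049e-01,
         6.50537306e-02],
       [ 9.99999915e-01, -4.13247820e-04, -5.54508703e-07,
         1.15545122e-04],
       [ 9.43329305e-05,  2.29578030e-01, -9.73290254e-01,
        -2.04085876e-01],
       [ 0.00000000e+00,  0.00000000e+00,  0.00000000e+00,
         1.00000000e+00]])}
0.1 [ 0.15096973 -0.55429203  0.17951884] [ 9.91181288e-01  1.32510538e-01 -7.78608563e-06 -7.81374547e-04] [ 1.65361612  0.24972523 -0.24952037]
```

View pics/scene0.png

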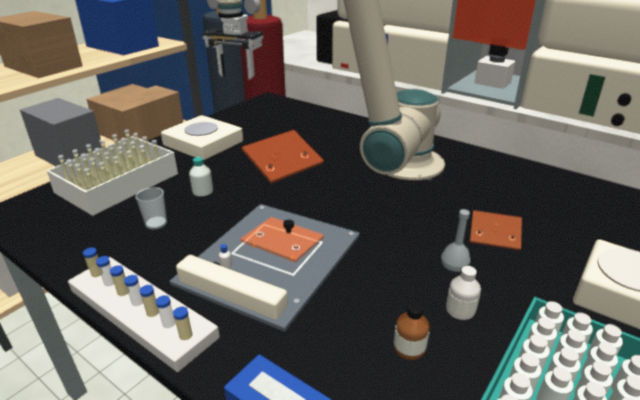

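View pics/side0.png

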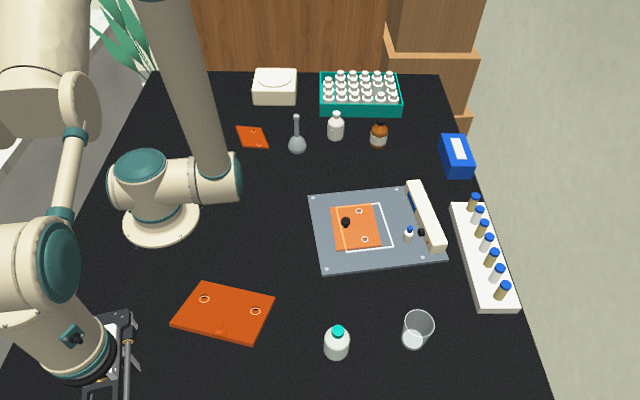

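Three orange plates appear in the side view: (222,312) is larger with no knob and lies on the table, (252,137) is small with no knob and lies on the table, and (357,226) is on the deck with the black knob at (346,222). The third fits. The vial is at (408,232), and the deck corners are at about (308,196), (325,275), (447,260) and (402,187).

```bash
cat > h.py <<'E'
from station import robot, move_gripper, cams
import cv2, numpy as np
from scipy.spatial.transform import Rotation as R
def camT(n, st=None):
    c=cams.calibration(n)
    if n!="wrist": return c, c["cam_to_world"]
    T=np.eye(4); T[:3,:3]=R.from_quat(st["tool_rot"]).as_matrix(); T[:3,3]=st["ee_pos"]
    return c, T@c["tool_from_camera"]
def ray(n, uv, z, st=None):
    "pixels -> world points on plane z"
    c,T=camT(n,st)
    q=cv2.undistortPoints(np.array(uv,float).reshape(-1,1,2),c["mtx"],c["dist_coeffs"])[:,0]
    d=np.c_[q[:,0],-q[:,1],-np.ones(len(q))]@T[:3,:3].T
    return T[:3,3]+d*((z-T[2,3])/d[:,2])[:,None]
def proj(n, P, st=None):
    c,T=camT(n,st)
    p=(np.atleast_2d(P)-T[:3,3])@T[:3,:3]*[1,-1,-1]
    return cv2.projectPoints(p,np.zeros(3),np.zeros(3),c["mtx"],c["dist_coeffs"])[0][:,0]
def down(yaw): # tool x axis at world angle yaw, tool z down
    return (R.from_euler('z',yaw)*R.from_euler('x',np.pi)).as_quat()
E
python3 - <<'E'
from h import *
P=ray("side",[(308,196),(325,275),(447,260),(402,187)],.012); print(P.round(3))
print("len",np.linalg.norm(P-np.roll(P,1,0),axis=1)) 
e=P[1]-P[0]; print("yaw from near edge",np.arctan2(e[0],-e[1]))
print(ray("side",[(346,222)],.05),ray("side",[(408,235),(336,350),(417,335),(297,150),(336,138),(378,145)],.0).round(3))
s=robot.read_state(); print(R.from_quat(s["tool_rot"]).as_matrix().round(2))
E
```

```text
[[ 0.415  0.08   0.012]
 [ 0.463 -0.192  0.012]
 [ 0.783 -0.143  0.012]
 [ 0.7    0.122  0.012]]
len [0.28816772 0.27602417 0.32386847 0.27775966]
yaw from near edge 0.1756932385224744
[[ 0.51956667 -0.04913483  0.05      ]] [[ 0.695 -0.052  0.   ]
 [ 0.487 -0.381  0.   ]
 [ 0.675 -0.344  0.   ]
 [ 0.374  0.301  0.   ]
 [ 0.506  0.366  0.   ]
 [ 0.648  0.332  0.   ]]
[[ 0.96  0.26 -0.  ]
 [ 0.26 -0.96  0.  ]
 [ 0.   -0.   -1.  ]]
```

```bash
python3 - <<'E'
from h import *
s=robot.read_state()
robot.move_l([s["ee_pos"][0],s["ee_pos"][1],.26],v=.2)
robot.movep([.49,-.05,.21],down(.17)); robot.wait(.2)
s=robot.read_state(); p,d=cams.read_camera("wrist")
cv2.imwrite("pics/w1.png",p[:,:,::-1]); np.save("pics/w1.npy",d)
import pickle; pickle.dump(s,open("pics/w1.pkl","wb")); print(s["t"],s["ee_pos"],s["contact_force"])
print(proj("wrist",[[.577,-.032,.012]],s))
c=p[100:350,180:500]; cv2.imwrite("pics/w1c.png",cv2.resize(p[:,120:560],None,fx=1.5,fy=1.5,interpolation=cv2.INTER_CUBIC)[:,:,::-1])
E
```

```text
3.0333 [ 0.49005224 -0.05065537  0.21001042] [-0.73369454  0.52340273 -0.22022015]
[[314.5036922  107.31996979]]
```

View pics/w1c.png

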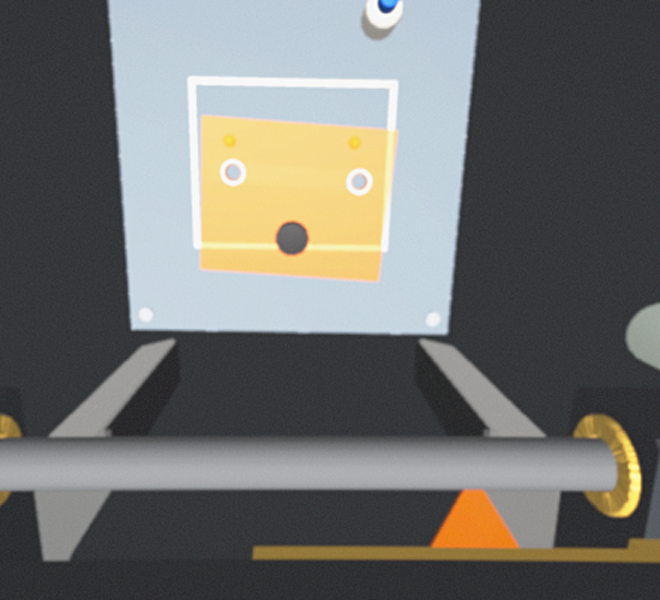

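The wrist view (crop = 1.5×, offset 120 px) shows the 4-corner frame, pins at (229,141) and (354,143), hole rings at (233,173) and (359,182), and plate corners at (202,116), (397,130), (380,282) and (201,268). I'll fit the deck and plate poses from these.

```bash
cat > fit.py <<'E'
from h import *
from scipy.optimize import least_squares
def T2(v,P): # planar pose
    return R.from_euler('z',v[2]).apply(P)+[v[0],v[1],0]
def fit_deck(px,s,P,cam="wrist"):
    f=lambda v:(proj(cam,T2(v,P),s)-px).ravel()
    return least_squares(f,[.577,-.032,.17],x_scale=[.01,.01,.05],loss="soft_l1")
def plate_pts(v,P): # v: x,y,yaw,tilt in deck frame; near lower edge rests on deck z=.012
    Q=R.from_euler('y',-v[3]).apply(np.array(P)+[.06,0,0])-[.06,0,0]
    return R.from_euler('z',v[2]).apply(Q)+[v[0],v[1],.012]
def fit_plate(deck,px,s,P,cam="wrist",tilt=None):
    g=lambda v:np.r_[v,tilt] if tilt is not None else v
    f=lambda v:(proj(cam,T2(deck,plate_pts(g(v),P)),s)-px).ravel()
    return least_squares(f,[-.02,0,0]+([] if tilt is not None else [.08]),x_scale=.01,loss="soft_l1")
E
python3 - <<'E'
from fit import *
import pickle; s=pickle.load(open("pics/w1.pkl","rb"))
c=lambda L:np.array(L)/1.5+[120,0]
D=[[-.14,.14,.012],[-.14,-.14,.012],[.066,.081,.012],[.066,-.081,.012],[-.066,-.081,.012],[-.066,.081,.012],[.02,.05,.02],[.02,-.05,.02]]
px=c([(132,330),(447,333),(188,77),(397,81),(386,250),(194,247),(229,141),(354,143)])
r=fit_deck(px,s,np.array(D)); print("deck",r.x,"\n",r.fun.reshape(-1,2).round(1)); np.save("deck.npy",r.x)
P=[[.06,.075,.008],[.06,-.075,.008],[-.06,-.075,.008],[-.06,.075,.008],[.02,.05,.008],[.02,-.05,.008]]
pp=c([(202,116),(397,130),(380,282),(201,268),(233,172),(359,181)])
for t in (None,.08):
    q=fit_plate(r.x,pp,s,P,tilt=t); print("plate",q.x.round(4),"\n",q.fun.reshape(-1,2).round(1))
print("vial",(R.from_euler('z',-r.x[2]).apply(ray("wrist",c([(388,3)]),.055+.012,s)-[*r.x[:2],0])))
E
```

```text
deck [ 0.57176383 -0.03255383  0.15468294] 
 [[-1.   0.2]
 [ 0.6  1.1]
 [ 0.3  0.4]
 [-0.6 -0. ]
 [-0.   0.1]
 [ 0.5  0.2]
 [-0.6 -0.8]
 [ 0.6 -0.9]]
plate [-0.0269 -0.0033 -0.0535  0.0531] 
 [[ 0.2 -0.2]
 [ 0.1 -0.1]
 [-0.9 -0.7]
 [-0.1  0.7]
 [ 0.3  0.2]
 [ 0.2  0.1]]
plate [-0.0267 -0.0033 -0.0537] 
 [[-0.3 -0.4]
 [ 0.6 -0.2]
 [-0.9 -0.6]
 [-0.1  0.7]
 [ 0.1  0.3]
 [ 0.4  0.3]]
vial [[ 0.10067786 -0.06214129  0.067     ]]
```

Residuals are under 1 px. The plate is 27 mm short, 3 mm right and −0.054 rad askew. First step is to square it with a near-edge push using two spread fingertips, stopping about 10 mm short, and then look.

```bash
cat >> fit.py <<'E'
deck=np.load("deck.npy") if __import__("os").path.exists("deck.npy") else None
def go(x,y,z,yaw=0.,v=.1,joint=False):
    p=T2(deck,np.array([[x,y,z]]))[0]; q=down(deck[2]+yaw)
    if joint: robot.movep(p,q)
    else: robot.move_l(p,v=v,orientation=q)
    return robot.read_state()
def floc(s): # force, deck frame
    return R.from_euler('z',-deck[2]).apply(s["contact_force"]).round(1)
def push(a,b,z,yaw=0.,step=.003,v=.03,stop=6.):
    "straight push in deck xy from a to b in steps; stops on force"
    a,b=np.array(a),np.array(b); L=np.linalg.norm(b-a); n=int(np.ceil(L/step)); f0=floc(robot.read_state())
    for i in range(1,n+1):
        p=a+(b-a)*i/n; s=go(*p,z,yaw,v); f=floc(s)-f0; print((p*1000).round(1),f.round(1))
        if np.linalg.norm(f)>stop: print("STOP"); break
    return s
def look(name,box=None,cam="wrist"):
    import pickle
    s=robot.read_state(); p,d=cams.read_camera(cam); pickle.dump(s,open(f"pics/{name}.pkl","wb"))
    cv2.imwrite(f"pics/{name}.png",cv2.resize(p[:,120:560],None,fx=1.5,fy=1.5,interpolation=cv2.INTER_CUBIC)[:,:,::-1]); return s
E
python3 - <<'E'
from fit import *
move_gripper(.092)
go(-.118,-.003,.06,v=.25); s=go(-.118,-.003,.0155,v=.08); print(s["t"],floc(s),s["width"])
push((-.118,-.003),(-.096,-.003),.0155,step=.011,v=.06)
s=push((-.096,-.003),(-.078,-.003),.0155)
go(-.095,-.003,.0155,v=.1); go(-.135,-.003,.21,v=.25); robot.wait(.2); s=look("w2"); print(s["t"])
E
```

```text
4.8167 [0.2 0.  0.6] 0.0923917664975212
[-107.   -3.] [-0.8 -0.1 -1.2]
[-96.  -3.] [-0.6  0.3 -1.3]
[-93.4  -3. ] [0. 0. 1.]
[-90.9  -3. ] [-0.1 -0.7  0.4]
[-88.3  -3. ] [0.  0.3 0.6]
[-85.7  -3. ] [ 0.1 -0.3  0.7]
[-83.1  -3. ] [ 0.4 -1.4  1. ]
[-80.6  -3. ] [-0.1  0.2  1. ]
[-78.  -3.] [ 1.  -0.3  0.3]
8.6917
```

View pics/w2.png

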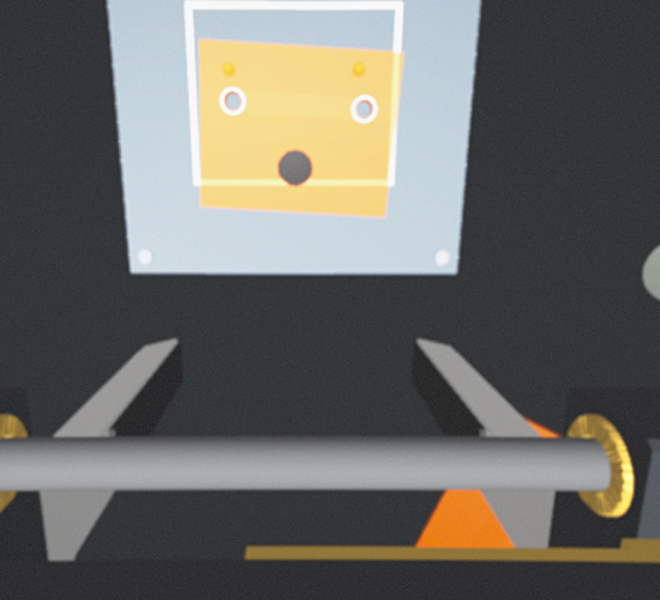

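The plate hardly moved: the pin–hole gaps are still about 31 and 39 px. I'll re-measure it and look from the side with the fingers down.

```bash
python3 - <<'E'
from fit import *
import pickle; s=pickle.load(open("pics/w2.pkl","rb"))
c=lambda L:np.array(L)/1.5+[120,0]
D=[[-.14,.14,.012],[-.14,-.14,.012],[.066,.081,.012],[.066,-.081,.012],[-.066,-.081,.012],[-.066,.081,.012],[.02,.05,.02],[.02,-.05,.02]]
px=c([(131,274),(458,273),(185,2),(403,4),(392,186),(194,185),(229,69),(359,70)])
r=fit_deck(px,s,np.array(D)); print("deck",r.x,"\n",r.fun.reshape(-1,2).round(1))
P=[[.06,.075,.008],[.06,-.075,.008],[-.06,-.075,.008],[-.06,.075,.008],[.02,.05,.008],[.02,-.05,.008]]
pp=c([(200,39),(403,52),(386,217),(200,207),(233,101),(364,109)])
q=fit_plate(r.x,pp,s,P,tilt=.08); print("plate",q.x.round(4),"\n",q.fun.reshape(-1,2).round(1))
s=go(-.118,-.003,.0155,v=.2); s=go(-.09,-.003,.0155,v=.1); print(s["ee_pos"],T2(deck,np.array([[-.09,-.003,.0155]])),floc(s),s["t"])
p,d=cams.read_camera("side"); cv2.imwrite("pics/s2.png",cv2.resize(p[150:300,250:470],None,fx=3.6,fy=3.6,interpolation=cv2.INTER_CUBIC)[:,:,::-1])
E
```

```text
deck [ 0.57100838 -0.03310255  0.15259515] 
 [[-0.8  0.3]
 [-0.2  1.6]
 [ 0.5  0.5]
 [-0.5 -0.4]
 [ 0.5 -0. ]
 [ 0.5  0.3]
 [-0.8 -0.6]
 [ 0.6 -1.1]]
plate [-0.026  -0.0027 -0.0531] 
 [[-0.7  0.1]
 [ 0.7 -0.2]
 [-0.6  0.1]
 [ 0.5 -0.3]
 [-0.2  0.2]
 [ 0.3  0.1]]
[ 0.48353529 -0.04933801  0.01581812] [[ 0.48330059 -0.04938402  0.0155    ]] [-1.1 -0.1  0.2] 10.3
```

View pics/s2.png

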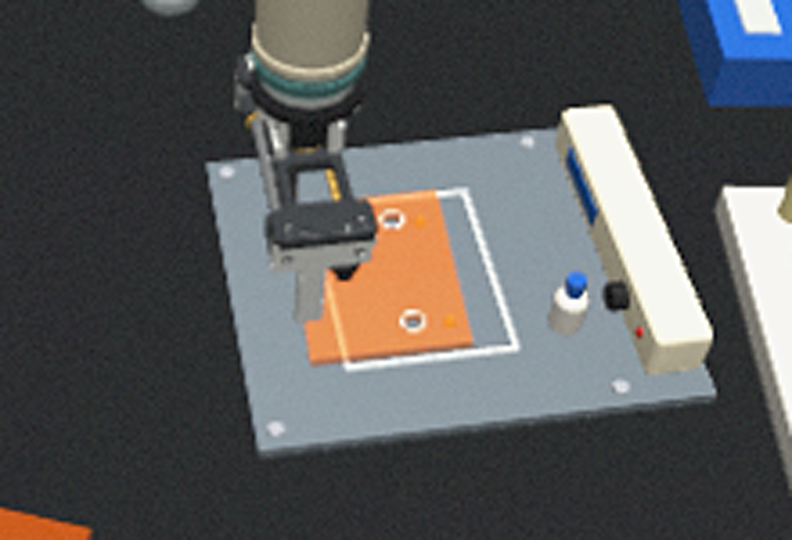

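The fingertip at about (310,320) reaches over the plate's near edge. The open fingertips probably sit higher than the TCP (defined for shut fingers), so they passed above the plate. I'll back off and do a guarded descent to find their real height.

```bash
python3 - <<'E'
from fit import *
go(-.118,-.003,.0155,v=.1); robot.wait(.2); f0=floc(robot.read_state())
z=.0155
while z>-.012:
    z-=.001; s=go(-.118,-.003,z,v=.03); f=floc(s)-f0; print(round(z,4),f.round(1))
    if f[2]>4: break
print(s["t"],s["ee_pos"])
E
```

```text
0.0145 [-1.6  0.7  0.3]
0.0135 [-1.4  0.5  0.3]
0.0125 [-1.2  0.8  0.2]
0.0115 [-2.   1.5  1.4]
0.0105 [-1.6  0.7  0.4]
0.0095 [-0.5  1.2  1.2]
0.0085 [-0.5  1.4  1.5]
0.0075 [-1.6  1.8  0.8]
0.0065 [-1.4  1.2  0. ]
0.0055 [-1.2  0.4  0.3]
0.0045 [0.  1.3 0.4]
0.0035 [-1.1  1.9  0.8]
0.0025 [-0.3  1.6  0.1]
0.0015 [-1.2  0.6  0. ]
0.0005 [-0.9  0.8  0.6]
-0.0005 [-1.   1.1  1.1]
-0.0015 [-1.8  0.4  0.1]
-0.0025 [-1.3  0.4 -0.2]
-0.0035 [-0.6 -0.2  0.8]
-0.0045 [-1.4  1.2  0.9]
-0.0055 [-0.4  1.2  0.2]
-0.0065 [-1.5 -0.1  1.5]
-0.0075 [-1.3  0.2  0.5]
-0.0085 [-1.1  1.1  0.3]
-0.0095 [-1.6  1.9 -0.2]
-0.0105 [-1.5  0.8  0.9]
-0.0115 [-2.1  0.   0.1]
-0.0125 [-1.   0.8  0.8]
17.9833 [ 0.455571   -0.05369644 -0.01256445]
```

```bash
python3 - <<'E'
from fit import *
f0=floc(robot.read_state()); z=-.0125
while z>-.036:
    z-=.0015; s=go(-.118,-.003,z,v=.05); f=floc(s)-f0
    if f[2]>4: break
print(z,f,s["t"],s["ee_pos"])
p,d=cams.read_camera("side"); cv2.imwrite("pics/s3.png",cv2.resize(p[150:300,250:470],None,fx=3.6,fy=3.6,interpolation=cv2.INTER_CUBIC)[:,:,::-1])
E
```

```text
-0.014 [-2.2  0.7 10.4] 18.2333 [ 0.45582241 -0.05374501 -0.01299518]
```

View pics/s3.png

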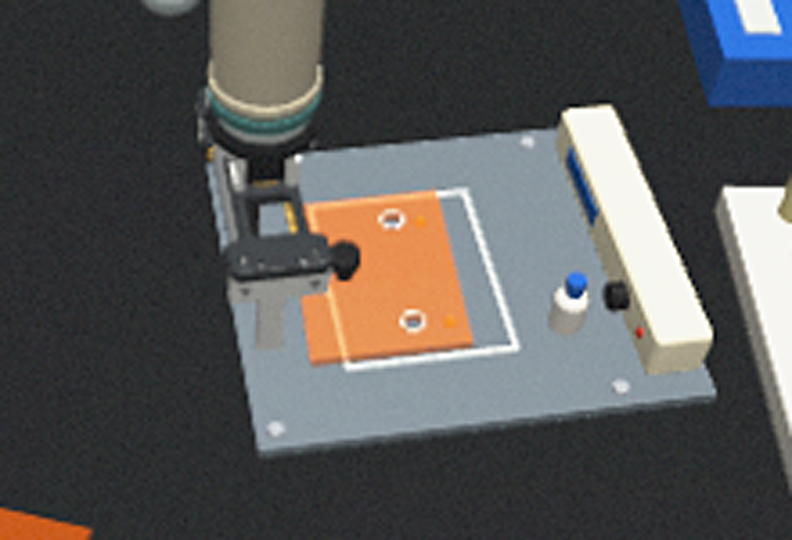

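Deck contact comes at TCP z = −0.0127, so the open tips sit about 25 mm above the TCP. I'll push at z = −0.010, which puts the tips about 2.5 mm off the deck.

```bash
python3 - <<'E'
from fit import *
Z=-.0100
go(-.118,-.003,Z); go(-.100,-.003,Z,v=.06)
s=push((-.100,-.003),(-.077,-.003),Z,step=.004,v=.03,stop=8); print(s["t"])
go(-.095,-.003,Z,v=.1); go(-.125,-.003,.19,v=.3); robot.wait(.2); s=look("w4"); print(s["t"])
E
```

```text
[-96.2  -3. ] [-1.3  0.4 -0.6]
[-92.3  -3. ] [-1.3  0.1 -0.7]
[-88.5  -3. ] [-0.9 -0.4 -0.9]
[-84.7  -3. ] [-1.8 -0.1  0.3]
[-80.8  -3. ] [-1.2  1.1 -0.8]
[-77.  -3.] [-0.9  0.2 -0.8]
20.6333
21.9917
```

View pics/w4.png

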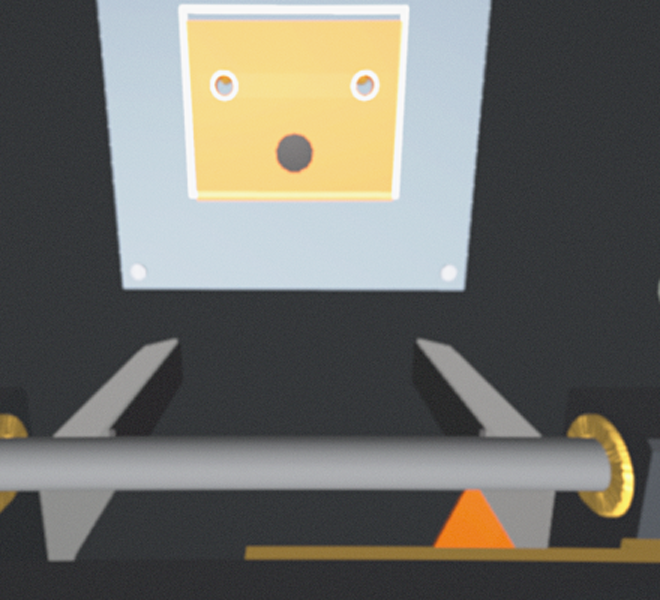

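The plate is now square, with the pins peeking at the upper edges of the holes at (224,86) and (365,86). Now I'll compute how far it still has to go.

```bash
python3 - <<'E'
from fit import *
import pickle; s=pickle.load(open("pics/w4.pkl","rb"))
c=lambda L:np.array(L)/1.5+[120,0]
D=[[-.14,.14,.012],[-.14,-.14,.012],[.066,.081,.012],[.066,-.081,.012],[-.066,-.081,.012],[-.066,.081,.012]]
px=c([(123,290),(466,290),(179,6),(409,7),(401,199),(189,198)])
r=fit_deck(px,s,np.array(D)); print("deck",r.x,"\n",r.fun.reshape(-1,2).round(1))
P=[[.06,.075,.008],[.06,-.075,.008],[-.06,-.075,.008],[-.06,.075,.008],[.02,.05,.008],[.02,-.05,.008]]
pp=c([(187,20),(403,20),(393,201),(197,201),(224,86),(365,86)])
q=fit_plate(r.x,pp,s,P,tilt=.08); print("plate",q.x.round(4),"\n",q.fun.reshape(-1,2).round(1))
E
```

```text
deck [ 0.57143271 -0.0332677   0.15411105] 
 [[-0.   0.1]
 [-0.1  0.4]
 [ 0.9  0.4]
 [-0.5 -0.2]
 [-1.9 -0.8]
 [ 1.1 -0.3]]
plate [-0.0073 -0.0004  0.0011] 
 [[-1.5  0.6]
 [ 1.   0.5]
 [-0.1 -0.4]
 [-0.1 -0.4]
 [ 0.3 -0.2]
 [ 0.  -0.2]]
```

The plate is 7.3 mm short and laterally within 0.5 mm, so no side push is needed. Final near-edge push is in small, force-stopped steps.

```bash
python3 - <<'E'
from fit import *
Z=-.0100
go(-.118,0,.02,v=.3); go(-.105,0,Z,v=.15); go(-.080,0,Z,v=.06)
s=push((-.080,0),(-.0685,0),Z,step=.0015,v=.02,stop=7); print(s["t"])
go(-.095,0,Z,v=.1); go(-.125,0,.19,v=.3); robot.wait(.2); s=look("w5"); print(s["t"])
E
```

```text
[-78.6   0. ] [-1.   0.8  0.5]
[-77.1   0. ] [-0.6  1.3 -0.2]
[-75.7   0. ] [-0.2  0.8  0.7]
[-74.3   0. ] [-1.7  0.6  1.2]
[-72.8   0. ] [-0.3 -0.6  0.5]
[-71.4   0. ] [-0.7  0.8  0.2]
[-69.9   0. ] [0.2 0.4 0.3]
[-68.5   0. ] [-0.6  0.6  0.8]
25.6917
27.1333
```

View pics/w5.png

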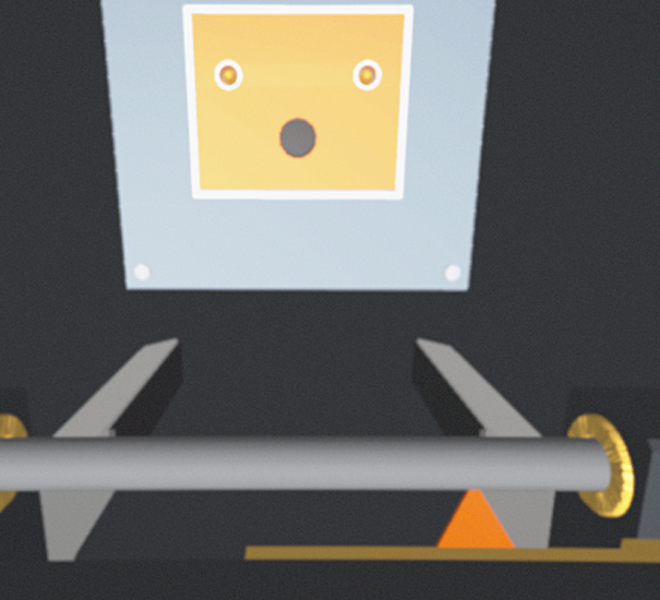

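Pins now show centred in both holes at (228,75) and (367,75), and the plate lies within the frame. I'll check flatness numerically from depth, and take a side view for the neighbours.

```bash
python3 - <<'E'
from fit import *
import pickle
s=robot.read_state(); p,d=cams.read_camera("wrist"); c,T=camT("wrist",s)
def zat(x,y): # depth-based height at deck point, plate top
    u,v=proj("wrist",T2(deck,np.array([[x,y,.02]])),s)[0]; u,v=int(round(u)),int(round(v))
    if not(2<=v<398): return np.nan
    w=np.median(d[v-2:v+3,u-2:u+3]); q=cv2.undistortPoints(np.array([[[float(u),v]]]),c["mtx"],c["dist_coeffs"])[0,0]
    return (T[:3,3]+T[:3,:3]@(w*np.array([q[0],-q[1],-1])))[2]*1000
for n,x in (("front",.05),("mid",0),("back",-.05),("deck",-.11)): print(n,[round(zat(x,y),1) for y in(-.06,-.03,.03,.06)])
P=[[.06,.075,.008],[.06,-.075,.008],[-.06,-.075,.008],[-.06,.075,.008],[.02,.05,.008],[.02,-.05,.008]]
pp=np.array([(192,14),(406,14),(397,190),(200,190),(228,75),(367,75)])/1.5+[120,0]
s5=pickle.load(open("pics/w5.pkl","rb"))
for t in(0,.08,None):
    q=fit_plate(deck,pp,s5,P,tilt=t); print(t,q.x.round(4),round(q.cost,2))
p,_=cams.read_camera("side"); cv2.imwrite("pics/s6.png",p[60:380,160:530,::-1])
E
```

```text
front [np.float64(19.9), np.float64(19.5), np.float64(19.8), np.float64(20.0)]
mid [np.float64(19.5), np.float64(19.5), np.float64(19.4), np.float64(19.6)]
back [np.float64(19.8), np.float64(19.2), np.float64(19.4), np.float64(19.5)]
deck [np.float64(11.4), np.float64(11.7), np.float64(11.5), np.float64(11.4)]
0 [-0.0008 -0.0007  0.0002] 1.36
0.08 [-0.0012 -0.0005  0.003 ] 8.52
None [-0.0006 -0.0007  0.0001 -0.0201] 0.88
```

View pics/s6.png

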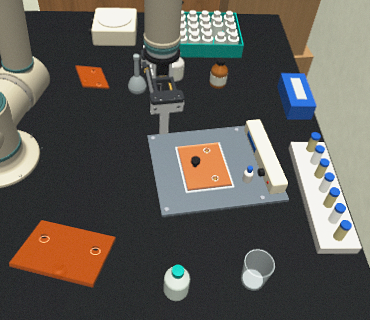

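The depth readings put the plate's top 8 mm above the deck at front, middle and back, so it lies flat. Everything else stands where it was and the hand is clear.

```bash
python3 -c "
from h import *
robot.wait(.3); robot.hand_in(); print('done')"
```

```text
the job is handed in; nothing more can be done
done
```

The plate is seated: both holes are over the pins, it lies flat inside the white frame, and I've handed the job in. I nudged it only by its near edge with two spread fingertips. One push squared it up and a second, slow push let it drop onto the pins.

**Last checks:**
- **Flatness:** depth puts the plate's top at 19.2–20.0 mm all over, with the deck at about 11.5 mm. That matches an 8 mm plate lying flat.
- **Position:** the plate is within about 1 mm and 0.001 rad of its proper place, and both pins are visible in the holes.
- **Surroundings:** by eye, the vial, bottles, beaker and flask stand where they were. The hand was about 190 mm up and clear, and I logged about 27 s at the last pictures.

**What went wrong:**
- **Missed first push:** the open fingertips sit about 25 mm above the stated tool point, so they passed over the plate without moving it. They crossed its near edge by about 10 mm, and I measured no contact then. I found the true height by lowering onto the bare deck, which read about 10 N.
- **Free-tilt fit:** fitting the plate's corners with the tilt left free gave −0.02 rad. I put that down to pixel noise, since depth shows the plate level.

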